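Set out the sample kit: close the split shell over its sample

TASK

Set out the samples for the next microscope session: put the red sample into the round recess of the shell's lower half and close over it the one upper half that belongs to it, fully seated with its notches round the two dowels; set the green sample upright on the middle of the blue slide box's lid; and stand the black-capped dropping bottle upright on the bench midway between shell and slide box, in line with their middles. Leave the other upper half and the grey sample where they are.

Things in the scene. Friction and masses are not known exactly. Their poses are not given: they have to be found in the camera images.
- shell_lower: Fixed lower half of the split shell: aluminium plate 76 x 110 x 12 mm (x, y, z). Origin: centre of underside, on the bench. Round recess mid-top, 46 mm wide, its floor 6 mm above the origin. Two dark 13 mm dowels with tapered tips stand 14 mm above the plate at (x, y) = (26.5, 43.5) and (-26.5, -43.5) mm. The slide box lies on its y axis (to 5 mm), 250-260 mm off, on either side.
- shell_upper: Upper half that belongs to it: aluminium cover 66 x 100 x 20 mm, 0.14 kg, origin centre of underside. Black grip bar on top, 12 mm (x) by 44 (y), 20 to 38 mm above the origin. Corners (+x,+y), (-x,-y) notched 16 x 16 mm: 3 mm play at the dowels; a half turn fits too. Cavity below 54 x 54, 14 deep. Seated: flat on the plate, 12 mm above the lower half's origin, y axes parallel.
- shell_other: The other upper half: same cover, grip bar and size, but mirrored: notched at the corners (+x, -y) and (-x, +y), so it would ride on the dowels and cannot seat. Bystander.
- slide_box: Closed blue slide box, fixed to the bench, 96 x 116 x 33 mm (x, y, z). Origin: centre of its underside; the flat lid top is 33 mm above it.
- red_sample: Red sample: resin disc of 30 mm diameter, 16 mm high. Origin: centre of its underside, z up. About 0.04 kg.
- green_sample: Green sample: resin disc of 25 mm diameter, 20 mm high. Origin: centre of its underside, z up. About 0.03 kg.
- oil_bottle: Dropping bottle with a black cap and nozzle, white body 34 mm diameter up to 56 mm height, then cap and nozzle about 22 mm and narrower up to 90 mm. Origin: centre of its underside, z up. About 0.06 kg. (A like bottle with a white cap stands farther off and is not part of the job.)
- grey_sample: Grey sample: resin disc of 30 mm diameter, 12 mm high. Origin: centre of its underside. Bystander.

How it is judged:
By the outcome, as a careful person would: the job done as asked, in the order asked, and still so for the second after the job is handed in, with the robot touching nothing.
It also fails if it takes over 88 s, if anything falls off the work surface, if the arm or the gripper's body presses on something with over 40 N, if the wrist force passes 120 N, or if a joint passes its speed limit or range.

ROBOT

A 7-joint arm with a two-finger parallel gripper is mounted at the origin on a cart in front of the work surface, level with it; the furniture and walls round the work are solid. World frame = base frame: x ahead of the robot, y to its left, z up, the work surface at z = 0. Lengths are in m, angles in rad, forces in N, time in s.
With the tool pointing down it reaches from about 0.35 to 0.9 m from the base axis. Payload 7.2 kg.
Tool frame: the origin (TCP) lies midway between the tips of the shut fingers; the grasp point (between the pads) lies 19 mm behind it; z points along the fingers, y is the line along which they close (so a half turn about z gives the same grasp; the last joint's range is limited). The gripper opens to 88 mm and grips with 3 to 60 N. Pads are 20 mm wide; open, the fingers measure 115 mm over their backs; the gripper's body (75 mm by 178 mm) begins 61 mm behind the grasp point.
Start: joints at [1.053, 0.411, -0.013, 1.596, 0.006, 1.134, -0.082], TCP at [0.272, -0.563, 0.223] pointing down, gripper open.
Joint ranges: [-2.95, 2.95], [-0.29, 1.99], [-1.47, 1.44], [0.14, 2.54], [-1.03, 4.17], [0.13, 1.85], [-2.86, 2.86]. Speed limits (rad/s): [2.39, 2.39, 3.01, 3.01, 3.14, 3.14, 3.14].

INTERFACE

Orientations are given as a unit quaternion [x, y, z, w].
In Python, from bench import sensors, camera, calibration, job, spotter gives the robot as it stands.
- The arm moves only by the shell command python3 -m jog 'ROWS' [FORCE]. ROWS is JSON, a list of rows, each a list of 7 numbers: the shift along the world's x, y, z in units of 25 mm (1.0 is 25 mm), then the turn, a rotation vector about the world's x, y, z in degrees, then the closure, from 0 (fully open) to 1 (shut). In form: [[dx, dy, dz, wx, wy, wz, hand], ...]. A call has 1 to 8 rows; each row shifts and turns the commanded pose from where the row before left it; what a row does not reach is not made up. A row lasts 1/10 s, in which the tool goes at most 50 mm and 8.59 degrees, less where a joint would pass 70% of its speed; a pose out of reach is approached as far as the arm can. A call is refused whole if a number of a shift passes 1 or a number of a turn 8.59, either way. A call with a gripper value outside its range is refused whole. The fingers move at their own pace and stop on an object; FORCE is the grip in N (left out, the last holds). Time passes only in rows, so rows that do not move let the fingers close. It gives the time, the measured TCP pose, the force, the opening and the grip force at its end, in the units of the state.
- sensors.get_obs(): the state, without advancing time (a new reading comes with each control period).
- camera(name): name is "side" or "top" or "wrist"; returns the picture (480x640x3 uint8, red, green, blue); there is no depth.
- calibration(name): a dict with "intrinsics" (3x3 intrinsics, pixels), "extrinsics" (4x4, takes a point from camera to world coordinates). Camera axes: x right, y down, z forward; pixel columns grow to the right and rows downward; lengths in m; the calibration is good to about 2 mm. A picture is of the moment at which its call begins: read the wrist's pose just before it. calibration takes no time and is no camera call; for the wrist camera it gives the pose at the moment of the call.
- job.close_job(): hands the job in; it is judged then, once.
Trained networks look in the newest picture that a camera, given by its name, has taken for a name from the list of things; names that differ only in an ending like _2 or _b are one class to them, and where a whole thing is asked for, a point or a joint stands for the part that bears it (a point fixed in the world has none). Each returns a list of dicts, best first, with "conf" (0 to 1); they miss things now and then, are a little off and sometimes report something else, mostly with a low value. They report only what shows in the picture. A call takes as long as a camera call.
- spotter.trace(target, camera): "mask" (480x640 bool, what is visible of it) and "box" ([left, top, width, height] in pixels, round what is visible of it).
- spotter.pinpoint(target, camera): "at" ([column, row] in pixels: a listed point, or the origin of a listed thing).
The state is a dict: "time": time; "joints": joint angles; "dq": joint speeds; "tau": joint torques, N m; "tool_pos": TCP position; "tcp_rot": TCP orientation; "wrist_force": force on the tool from outside, world axes, zero at the start; "wrist_torque": the same for the moment, N m; "finger_gap": finger opening in m; "finger_force": force on a finger pad.
Only numpy, scipy, OpenCV 4.12 (cv2) and the standard library are available. Lean on these libraries where they do the work, as an engineer would, in place of code of your own. Each camera call takes 0.05 s, during which the arm holds its last target. There are 200 camera calls.

## Working session

There is one attempt and no reset: what is moved stays moved. The work goes in short steps, Python scripts to look and compute and a shell command to move; the robot and the scene stay as the last step left them, time stands still between calls to the robot, and variables do not carry over. Pictures are saved under pics/ and viewed, at most 17 in all, crops included, and the job is handed in when it is done.

```bash
ls; mkdir -p pics; python3 - <<'E'
from bench import sensors, camera, calibration, job, spotter
import cv2, numpy as np
o=sensors.get_obs(); print(o['time'],o['tool_pos'],o['tcp_rot'],o['finger_gap'])
for n in ('top','side'):
    im=camera(n); cv2.imwrite(f'pics/{n}0.png',im[:,:,::-1])
    c=calibration(n); print(n,np.round(c['intrinsics'],1).tolist(),np.round(c['extrinsics'],3).tolist())
    for t in ['shell_lower','shell_upper','shell_other','slide_box','red_sample','green_sample','oil_bottle','grey_sample']:
        print(t,[(np.round(d['at']).tolist(),round(d['conf'],2)) for d in spotter.pinpoint(t,n)][:4])
E
```

```text
pics
0.0 [ 0.2714816  -0.56240392  0.22181269] [ 9.74813088e-01  2.23021980e-01 -2.38020997e-04 -7.64454974e-04] 0.08779161010614667
top [[520.5, 0.0, 316.5], [0.0, 520.5, 234.6], [0.0, 0.0, 1.0]] [[-0.005, -0.993, 0.119, 0.407], [-1.0, 0.006, 0.013, -0.01], [-0.014, -0.119, -0.993, 1.07], [0.0, 0.0, 0.0, 1.0]]
shell_lower [([390.0, 225.0], 0.81)]
shell_upper [([175.0, 275.0], 0.76)]
shell_other [([460.0, 278.0], 0.86)]
slide_box [([267.0, 218.0], 0.89), ([393.0, 224.0], 0.33)]
red_sample [([288.0, 293.0], 0.54)]
green_sample [([348.0, 280.0], 0.44)]
oil_bottle [([404.0, 283.0], 0.86)]
grey_sample [([238.0, 281.0], 0.77)]
side [[541.2, 0.0, 320.6], [0.0, 541.2, 232.2], [0.0, 0.0, 1.0]] [[-0.959, -0.24, 0.149, 0.367], [-0.283, 0.836, -0.47, 0.454], [-0.011, -0.493, -0.87, 0.877], [0.0, 0.0, 0.0, 1.0]]
shell_lower [([320.0, 172.0], 0.88)]
shell_upper [([303.0, 407.0], 0.66), ([391.0, 132.0], 0.31)]
shell_other [([391.0, 132.0], 0.92), ([361.0, 284.0], 0.16)]
slide_box [([271.0, 285.0], 0.84), ([368.0, 226.0], 0.16)]
red_sample [([361.0, 282.0], 0.82)]
green_sample [([367.0, 226.0], 0.66)]
oil_bottle [([384.0, 178.0], 0.88)]
grey_sample [([338.0, 338.0], 0.57)]
```

View pics/top0.png

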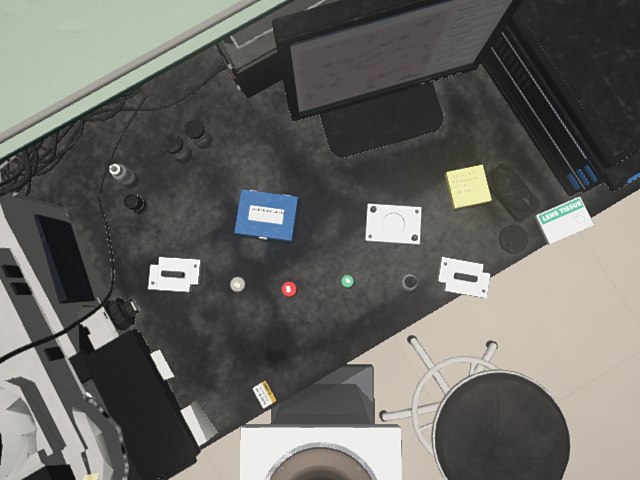

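View pics/side0.png

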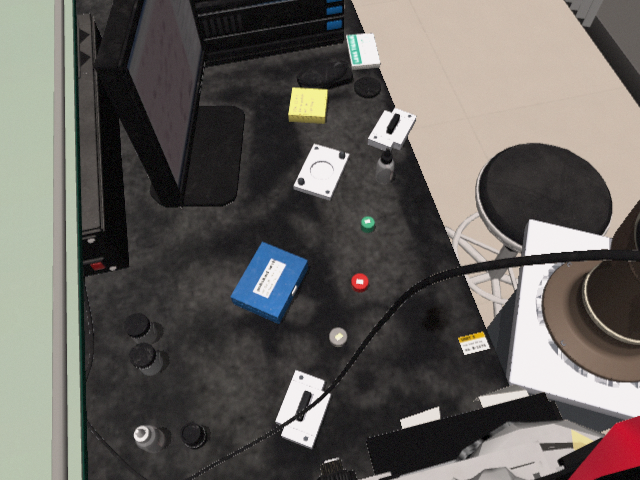

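```bash
cat > h.py <<'E'
from bench import sensors, camera, calibration, job, spotter
import cv2, numpy as np
from scipy.spatial.transform import Rotation as R
def ray(c,px):
    K,E=np.array(c['intrinsics']),np.array(c['extrinsics'])
    d=E[:3,:3]@np.linalg.solve(K,[px[0],px[1],1.]); return E[:3,3],d
def onplane(c,px,z):
    o,d=ray(c,px); return (o+d*(z-o[2])/d[2])[:2]
def proj(c,P):
    K,E=np.array(c['intrinsics']),np.array(c['extrinsics'])
    p=(np.atleast_2d(P)-E[:3,3])@E[:3,:3]; q=p@K.T; return q[:,:2]/q[:,2:]
def snap(n,f=None):
    c=calibration(n); im=camera(n)
    if f: cv2.imwrite(f'pics/{f}.png',im[:,:,::-1])
    return c,im
def state():
    o=sensors.get_obs(); r=R.from_quat(o['tcp_rot']); m=r.as_matrix()
    print('t %.2f'%o['time'],'tcp',np.round(o['tool_pos'],4),'z',np.round(m[:,2],3),'yaw of tool y %.1f'%np.degrees(np.arctan2(m[1,1],m[0,1])),'gap %.4f F %.1f'%(o['finger_gap'],o['finger_force']),'w',np.round(o['wrist_force'],1),'q7 %.2f'%o['joints'][6])
    return o
E
python3 - <<'E'
from h import *
state()
top,it=snap('top'); side,is_=snap('side')
zc={'shell_lower':6,'shell_upper':10,'shell_other':10,'slide_box':16,'red_sample':8,'green_sample':10,'oil_bottle':40,'grey_sample':6}
for t in zc:
    s=t+': '
    for n,c in(('top',top),('side',side)):
        d=spotter.trace(t,n)
        if not d: continue
        d=d[0]; v,u=np.nonzero(d['mask']); 
        pts=np.array([onplane(c,(a,b),zc[t]/1000) for a,b in zip(u,v)])
        r=cv2.minAreaRect((pts*1000).astype(np.float32))
        p=spotter.pinpoint(t,n); o=onplane(c,p[0]['at'],0) if p else None
        s+=f"{n} c{d['conf']:.2f} cen{np.round(pts.mean(0),3)} rect{np.round(r[0])},{np.round(r[1])},{r[2]:.0f} pin{np.round(o,3) if p else 0} | "
    print(s)
a=cv2.resize(it[250:305,140:210],None,fx=5,fy=5); b=cv2.resize(it[250:305,430:500],None,fx=5,fy=5)
cv2.imwrite('pics/cov.png',np.hstack([a,b])[:,:,::-1])
E
```

```text
t 0.90 tcp [ 0.2717 -0.5628  0.2227] z [ 0. -0. -1.] yaw of tool y -64.2 gap 0.0874 F 0.0 w [-0.7  0.3  0.6] q7 -0.08
shell_lower: top c0.84 cen[ 0.555 -0.153] rect[ 556. -153.],[111.  78.],86 pin[ 0.553 -0.148] | side c0.76 cen[ 0.554 -0.149] rect[ 554. -151.],[121.  80.],86 pin[ 0.544 -0.141] | 
shell_upper: top c0.80 cen[0.455 0.294] rect[455. 294.],[105.  67.],86 pin[0.46  0.295] | side c0.69 cen[0.453 0.297] rect[453. 295.],[104.  69.],86 pin[0.456 0.295] | 
shell_other: top c0.71 cen[ 0.445 -0.291] rect[ 445. -291.],[103.  70.],83 pin[ 0.446 -0.291] | side c0.92 cen[ 0.444 -0.288] rect[ 444. -288.],[116.  72.],78 pin[ 0.445 -0.282] | 
slide_box: top c0.75 cen[0.574 0.107] rect[575. 107.],[121.  99.],82 pin[0.576 0.105] | side c0.64 cen[0.571 0.109] rect[572. 108.],[129. 100.],82 pin[0.57  0.107] | 
red_sample: top c0.69 cen[0.424 0.061] rect[424.  61.],[29. 26.],90 pin[0.426 0.064] | side c0.80 cen[0.423 0.064] rect[422.  64.],[28. 35.],15 pin[0.422 0.069] | 
green_sample: top c0.68 cen[0.424 0.061] rect[424.  61.],[28. 26.],90 pin[ 0.442 -0.058] | side c0.55 cen[ 0.437 -0.054] rect[437. -54.],[23. 31.],2 pin[0.566 0.105] | 
oil_bottle: top c0.52 cen[ 0.436 -0.174] rect[ 436. -174.],[38. 33.],90 pin[ 0.431 -0.171] | side c0.92 cen[ 0.433 -0.166] rect[ 434. -172.],[34. 87.],6 pin[ 0.431 -0.166] | 
grey_sample: top c0.49 cen[0.434 0.166] rect[434. 166.],[27. 24.],90 pin[0.435 0.168] | side c0.80 cen[0.432 0.169] rect[432. 168.],[28. 31.],16 pin[0.434 0.167] |
```

View pics/cov.png

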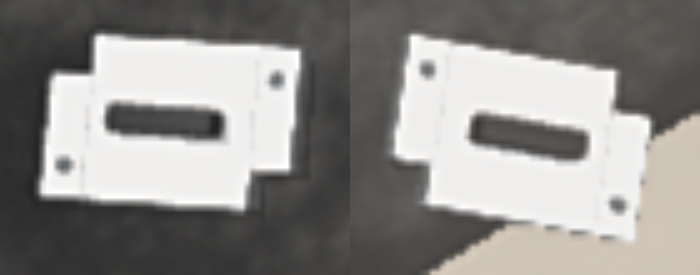

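```bash
python3 -m jog '[[0.25,1,0,0,0,2.4,0],[0.25,1,0,0,0,2.4,0],[0.25,1,0,0,0,2.4,0],[0.25,1,0,0,0,2.4,0],[0.25,1,0,0,0,2.4,0],[0.25,1,0,0,0,2.4,0],[0.25,1,0,0,0,2.4,0],[0.25,1,0,0,0,2.4,0]]'
python3 -m jog '[[0.25,1,0,0,0,2.4,0],[0.25,1,0,0,0,2.4,0],[0.25,1,0,0,0,2.4,0],[0.25,1,0,0,0,2.4,0],[0.25,1,0,0,0,2.4,0],[0.25,1,0,0,0,2.4,0],[0.25,1,0,0,0,2.4,0],[0.25,1,0,0,0,2.4,0]]'
python3 -c "
from h import *
state(); snap('wrist','w1'); c=calibration('wrist'); print(np.round(c['extrinsics'],3).tolist(),np.round(c['intrinsics']).tolist())"
```

```text
time: 3.4
tool_pos: [0.3219, -0.3619, 0.2228]
tcp_rot: [0.924, 0.383, 0.0, 0.0]
wrist_force: [0.2, -1.0, -0.3]
finger_gap: 0.0877
finger_force: 0.0
time: 4.2
tool_pos: [0.3721, -0.1607, 0.2227]
tcp_rot: [0.846, 0.533, 0.0, 0.0]
wrist_force: [0.5, 0.0, 0.6]
finger_gap: 0.0881
finger_force: 0.0
t 4.20 tcp [ 0.3721 -0.1607  0.2227] z [ 0. -0. -1.] yaw of tool y -25.6 gap 0.0881 F 0.0 w [0.5 0.  0.6] q7 -0.18
[[0.904, -0.406, -0.13, 0.41], [-0.427, -0.862, -0.275, -0.081], [-0.0, 0.304, -0.953, 0.385], [0.0, 0.0, 0.0, 1.0]] [[368.0, 0.0, 324.0], [0.0, 368.0, 241.0], [0.0, 0.0, 1.0]]
```

```bash
python3 -m jog '[[0.23,1,0,0,0,2.4,0],[0.23,1,0,0,0,2.4,0],[0.23,1,0,0,0,2.4,0],[0.23,1,0,0,0,2.4,0],[0.23,1,0,0,0,2.4,0],[0.23,1,-0.5,0,0,2.4,0],[0.23,1,-0.7,0,0,2.4,0],[0.23,1,-0.7,0,0,2.4,0]]'
python3 -m jog '[[0.23,0.9,-0.5,0,0,2.4,0],[0,0,0,0,0,0,0]]'
cat > w.py <<'E'
from h import *
import sys
state(); c,im=snap('wrist',sys.argv[1])
for a in sys.argv[2:]:
    t,z=a.split(':'); d=spotter.trace(t,'wrist')
    if not d: print(t,'none'); continue
    for e in d[:2]:
        v,u=np.nonzero(e['mask']); pts=np.array([onplane(c,(a,b),float(z)/1000) for a,b in zip(u,v)])*1000
        r=cv2.minAreaRect(pts.astype(np.float32)); print(t,round(e['conf'],2),e['box'],'cen',pts.mean(0).round(1),'rect',np.round(r[0],1),np.round(r[1],1),round(r[2],1))
E
python3 w.py w2 red_sample:8 grey_sample:6 green_sample:10 shell_lower:12 slide_box:33
```

```text
time: 5.05
tool_pos: [0.4179, 0.039, 0.1749]
tcp_rot: [0.746, 0.666, 0.0, 0.0]
wrist_force: [0.5, -0.8, -0.8]
finger_gap: 0.0877
finger_force: 0.0
time: 5.25
tool_pos: [0.4228, 0.0633, 0.1615]
tcp_rot: [0.73, 0.683, -0.0, -0.001]
wrist_force: [-0.3, -0.2, 0.2]
finger_gap: 0.0877
finger_force: 0.0
t 5.25 tcp [0.4228 0.0633 0.1615] z [-0.002  0.002 -1.   ] yaw of tool y -3.8 gap 0.0877 F 0.0 w [-0.3 -0.2  0.2] q7 -0.48
red_sample 0.6 [309.0, 207.4, 31.2, 36.9] cen [423.4  61.8] rect [423.1  61.8] [30.3 32.9] 7.9
grey_sample 0.98 [307.9, 75.8, 38.7, 43.4] cen [433.3 167.3] rect [433.3 167. ] [29.9 29.9] 54.1
green_sample 0.58 [333.3, 321.9, 31.3, 36.2] cen [438.6 -56.2] rect [438.5 -56.4] [24.9 36.6] 3.8
green_sample 0.28 [311.2, 207.0, 29.7, 34.0] cen [423.6  62.5] rect [423.7  62.5] [31.  29.2] 86.2
shell_lower 0.95 [419.8, 363.3, 55.3, 95.3] cen [ 534.  -176.7] rect [ 520.5 -155.5] [ 51.5 127.9] 22.5
slide_box 0.88 [433.1, 78.0, 158.2, 160.0] cen [567.5 111.7] rect [567.4 107.9] [116.2 101.2] 81.7
```

View pics/w2.png

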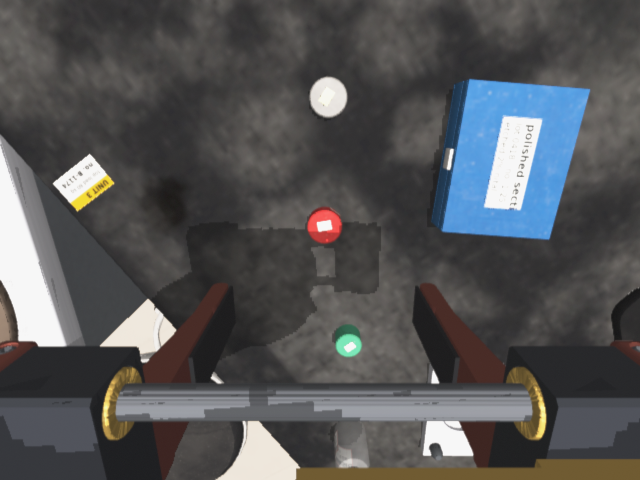

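```bash
python3 -m jog '[[0,-0.05,-1,0,0,0,0],[0,0,-1,0,0,0,0],[0,0,-1,0,0,0,0],[0,0,-1,0,0,0,0],[0,0,-1,0,0,0,0],[0,0,-0.8,0,0,0,0],[0,0,-0.35,0,0,0,0],[0,0,0,0,0,0,0]]' 
python3 -m jog '[[0,0,0,0,0,0,1],[0,0,0,0,0,0,1],[0,0,0,0,0,0,1],[0,0,0,0,0,0,1],[0,0,0,0,0,0,1],[0,0,0,0,0,0,1]]' 15; python3 -c "
from h import *
state()"
```

```text
time: 6.35
tool_pos: [0.4231, 0.0579, 0.0085]
tcp_rot: [0.733, 0.68, -0.001, -0.0]
wrist_force: [0.6, 0.4, 0.4]
finger_gap: 0.0878
finger_force: 0.0
time: 6.95
tool_pos: [0.4236, 0.0584, 0.009]
tcp_rot: [0.733, 0.68, 0.0, 0.0]
wrist_force: [-0.4, -0.2, 0.3]
finger_gap: 0.0433
finger_force: 0.0
t 6.95 tcp [0.4236 0.0584 0.009 ] z [ 0. -0. -1.] yaw of tool y -4.2 gap 0.0433 F 0.0 w [-0.4 -0.2  0.3] q7 -0.74
```

```bash
python3 -m jog '[[0,0.14,-0.04,0,0,0,0.55],[0,0,0,0,0,0,1],[0,0,0,0,0,0,1],[0,0,0,0,0,0,1],[0,0,0,0,0,0,1],[0,0,0,0,0,0,1]]' 15
python3 -m jog '[[0,0,1,0,0,0,1],[0,0,1,0,0,0,1],[0,0,0,0,0,0,1],[0,0,0,0,0,0,1]]'
python3 w.py w3 red_sample:8; python3 - <<'E'
from h import *
for n in ('top','side'):
    c,im=snap(n,'h_'+n)
    d=spotter.trace('shell_lower',n)[0]; v,u=np.nonzero(d['mask']); pts=np.array([onplane(c,p,.012) for p in zip(u,v)])*1000
    r=cv2.minAreaRect(pts.astype(np.float32)); print(n,d['conf'],r)
E
```

```text
time: 7.55
tool_pos: [0.4234, 0.0618, 0.0079]
tcp_rot: [0.733, 0.681, -0.0, 0.0]
wrist_force: [1.0, 0.1, -0.6]
finger_gap: 0.0293
finger_force: 15.0
time: 7.95
tool_pos: [0.4238, 0.0616, 0.0581]
tcp_rot: [0.733, 0.68, 0.0, 0.001]
wrist_force: [-0.5, 0.1, -0.7]
finger_gap: 0.0293
finger_force: 15.0
t 7.95 tcp [0.4238 0.0616 0.0581] z [ 0.001 -0.    -1.   ] yaw of tool y -4.3 gap 0.0293 F 15.0 w [-0.5  0.1 -0.7] q7 -0.66
red_sample 0.71 [294.0, 272.2, 58.5, 67.6] cen [422.5  34.4] rect [422.3  33.9] [48.5 39.5] 85.7
top 0.66 ((555.4962768554688, -152.20391845703125), (110.6220474243164, 77.35009002685547), 85.5335922241211)
side 0.55 ((553.1517333984375, -145.62503051757812), (117.28518676757812, 78.26496124267578), 85.40568542480469)
```

```bash
python3 -m jog '[[0.58,-0.95,1,0,0,0,1],[0.58,-0.95,1,0,0,0,1],[0.58,-0.95,1,0,0,0,1],[0.58,-0.95,1,0,0,0,1],[0.58,-0.95,0,0,0,0,1],[0.58,-0.95,0,0,0,0,1],[0.58,-0.95,0,0,0,0,1],[0.58,-0.95,0,0,0,0,1]]'
python3 -m jog '[[0.58,-0.95,0,0,0,0,1],[0,0,0,0,0,0,1],[0,0,0,0,0,0,1]]'
python3 w.py w4 shell_lower:12 
```

```text
time: 9.05
tool_pos: [0.5397, -0.1291, 0.1573]
tcp_rot: [0.733, 0.681, -0.0, -0.0]
wrist_force: [-0.5, -0.0, -0.8]
finger_gap: 0.0292
finger_force: 15.0
time: 9.35
tool_pos: [0.5535, -0.1518, 0.1569]
tcp_rot: [0.733, 0.68, -0.0, -0.001]
wrist_force: [-1.6, -0.0, -0.7]
finger_gap: 0.0294
finger_force: 15.0
t 9.35 tcp [ 0.5535 -0.1518  0.1569] z [-0.002  0.001 -1.   ] yaw of tool y -4.3 gap 0.0294 F 15.0 w [-1.6 -0.  -0.7] q7 -0.12
shell_lower 0.59 [277.3, 159.6, 95.9, 123.3] cen [ 555.8 -145.9] rect [ 555.6 -150.6] [111.2  77.7] 85.6
```

View pics/w4.png

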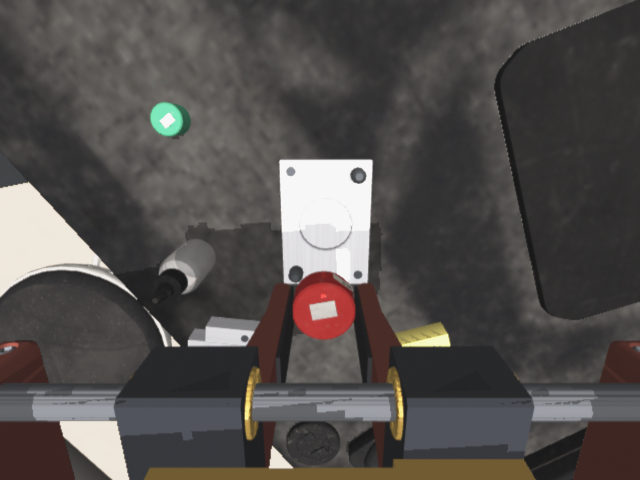

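```bash
python3 - <<'E'
from h import *
c=calibration('wrist')
for p,z in (((326,224),.010),((358,175),.025),((295.5,272.5),.025)): print(onplane(c,p,z))
E
python3 -m jog '[[0.08,0,-1,0,0,0,1],[0,0,-1,0,0,0,1],[0,0,-1,0,0,0,1],[0,0,-1,0,0,0,1],[0,0,-1,0,0,0,1],[0,0,-0.5,0,0,0,1],[0,0,0,0,0,0,1]]'
```

```text
[ 0.55599954 -0.15037977]
[ 0.58440656 -0.10796638]
[ 0.52686945 -0.18769178]
time: 10.15
tool_pos: [0.5547, -0.1507, 0.0191]
tcp_rot: [0.732, 0.681, -0.001, -0.001]
wrist_force: [-0.3, 0.1, 0.8]
finger_gap: 0.0294
finger_force: 15.0
```

```bash
python3 -m jog '[[0.03,0,-0.18,0,0,0,1],[0,0,0,0,0,0,1]]'
python3 -m jog '[[0,0,0,0,0,0,0.4],[0,0,0,0,0,0,0.4],[0,0,0,0,0,0,0.4],[0,0,0.5,0,0,0,0.4],[0,0,1,0,0,0,0.4],[0,0,1,0,0,0,0.4],[0,0,1,0,0,0,0],[0,0,1,0,0,0,0]]'
python3 -m jog '[[0,0,1,0,0,0,0],[0,0,0,0,0,0,0]]'
python3 w.py w5 red_sample:14 shell_lower:12
```

```text
time: 10.35
tool_pos: [0.5574, -0.1518, 0.0167]
tcp_rot: [0.733, 0.681, 0.0, 0.001]
wrist_force: [-0.4, -0.4, 0.4]
finger_gap: 0.0295
finger_force: 15.0
time: 11.15
tool_pos: [0.5568, -0.1518, 0.1305]
tcp_rot: [0.733, 0.681, 0.0, 0.0]
wrist_force: [0.5, -0.1, 0.1]
finger_gap: 0.0651
finger_force: 0.0
time: 11.35
tool_pos: [0.5589, -0.152, 0.158]
tcp_rot: [0.733, 0.681, 0.002, 0.003]
wrist_force: [-0.1, -0.0, 0.3]
finger_gap: 0.081
finger_force: 0.0
t 11.35 tcp [ 0.5589 -0.152   0.158 ] z [ 0.006 -0.002 -1.   ] yaw of tool y -4.2 gap 0.0810 F 0.0 w [-0.1 -0.   0.3] q7 -0.12
red_sample 0.59 [305.4, 205.5, 33.1, 39.3] cen [ 557.6 -152.2] rect [ 557.2 -152.4] [33.1 29.4] 85.7
shell_lower 0.85 [271.6, 159.0, 92.0, 124.7] cen [ 555.4 -147.8] rect [ 555.5 -151.5] [111.   77.5] 85.7
```

View pics/w5.png

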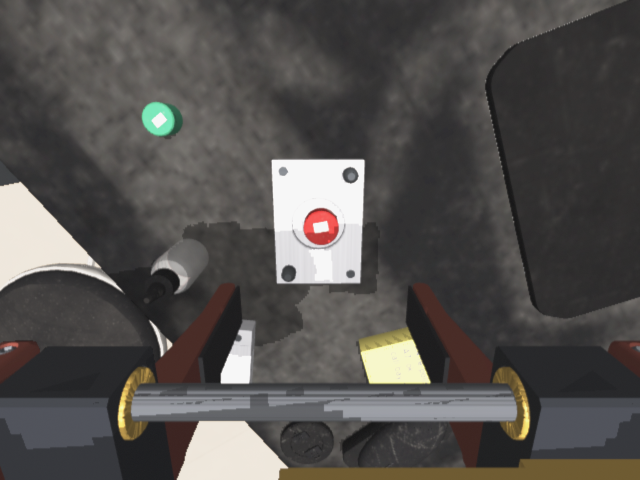

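```bash
python3 -m jog '[[-0.23,1,0,0,0,0,0],[-0.23,1,0,0,0,0,0],[-0.23,1,0,0,0,0,0],[-0.23,1,0,0,0,0,0],[-0.23,1,0,0,0,0,0],[-0.23,1,0,0,0,0,0],[-0.23,1,0,0,0,0,0],[-0.23,1,0,0,0,0,0]]'
python3 -c "
from h import *
state()
c,im=snap('top'); a=cv2.resize(im[190:470,0:260],None,fx=2,fy=2)
b=camera('side')[300:480,200:640]; cv2.imwrite('pics/left.png',a[:,:,::-1]); "
```

```text
time: 12.3
tool_pos: [0.5096, 0.049, 0.1524]
tcp_rot: [0.733, 0.681, -0.001, -0.001]
wrist_force: [-0.5, 0.8, -0.5]
finger_gap: 0.0877
finger_force: 0.0
t 12.30 tcp [0.5096 0.049  0.1524] z [-0.002 -0.    -1.   ] yaw of tool y -4.2 gap 0.0877 F 0.0 w [-0.5  0.8 -0.5] q7 -0.50
```

View pics/left.png

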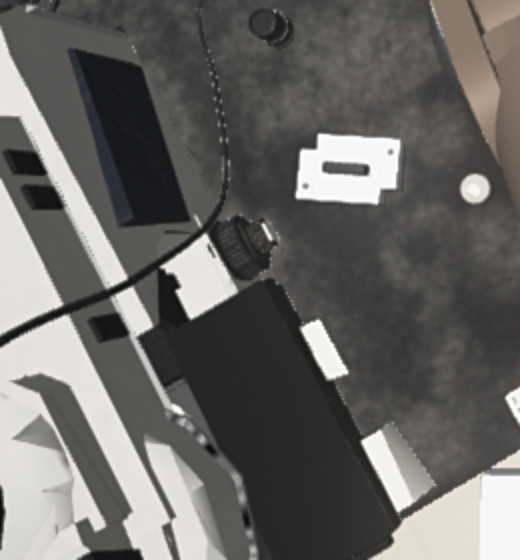

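```bash
python3 - <<'E'
from h import *
T=calibration('top');S=calibration('side')
def tri(a,b):
    o1,d1=ray(T,a);o2,d2=ray(S,b);A=np.c_[d1,-d2];s=np.linalg.lstsq(A,o2-o1,rcond=None)[0]
    p,q=o1+d1*s[0],o2+d2*s[1];return np.round((p+q)/2,3),round(np.linalg.norm(p-q),3)
for a,b in (((162,365),(420,418)),((200,422),(500,398)),((135,330),(368,437)),((200,452),(555,395)),((125,312),(337,468)),((175,275),(303,407))): print(tri(a,b))
E
```

```text
(array([0.287, 0.282, 0.115]), np.float64(0.0))
(array([0.181, 0.218, 0.089]), np.float64(0.001))
(array([0.349, 0.328, 0.13 ]), np.float64(0.001))
(array([0.132, 0.207, 0.135]), np.float64(0.02))
(array([0.379, 0.37 , 0.072]), np.float64(0.002))
(array([0.453, 0.293, 0.01 ]), np.float64(0.001))
```

```bash
python3 -m jog '[[-0.22,0.95,0,0,0,0,0],[-0.22,0.95,0,0,0,0,0],[-0.22,0.95,0,0,0,0,0],[-0.22,0.95,0,0,0,0,0],[-0.22,0.95,0,0,0,0,0],[-0.22,0.95,0,0,0,0,0],[-0.22,0.95,0,0,0,0,0],[-0.22,0.95,0,0,0,0,0]]'
python3 -m jog '[[-0.22,0.9,0,0,0,0,0.3],[-0.22,0.8,0,0,0,0,0.6],[0,0,0,0,0,0,0.6],[0,0,0,0,0,0,0.6]]'
python3 w.py w6 shell_upper:20; python3 - <<'E'
from h import *
im=cv2.imread('pics/w6.png'); c=calibration('wrist'); g=im.max(2)
m=spotter.trace('shell_upper','wrist')[0]['mask'].astype(np.uint8)
hull=cv2.fillConvexPoly(np.zeros_like(m),cv2.convexHull(cv2.findNonZero(m)),1)
d=((g<90)&(cv2.erode(hull,np.ones((9,9)))>0)).astype(np.uint8)
n,l,s,cc=cv2.connectedComponentsWithStats(d)
for k in range(1,n):
    if s[k,4]>60:
        v,u=np.nonzero(l==k); p=np.array([onplane(c,q,.038) for q in zip(u,v)])*1000; print(s[k],p.mean(0),cv2.minAreaRect(p.astype(np.float32)))
E
```

```text
time: 13.2
tool_pos: [0.4665, 0.2379, 0.1525]
tcp_rot: [0.733, 0.68, -0.001, -0.0]
wrist_force: [0.1, 0.4, 0.0]
finger_gap: 0.0879
finger_force: 0.0
time: 13.6
tool_pos: [0.4557, 0.2798, 0.1526]
tcp_rot: [0.733, 0.681, -0.001, 0.0]
wrist_force: [-0.2, 0.5, 0.3]
finger_gap: 0.0594
finger_force: 0.0
t 13.60 tcp [0.4557 0.2798 0.1526] z [-0.001 -0.001 -1.   ] yaw of tool y -4.2 gap 0.0594 F 0.0 w [-0.2  0.5  0.3] q7 -0.99
shell_upper 0.56 [277.8, 146.2, 86.9, 121.9] cen [455.1 294.3] rect [453.9 295.4] [101.2  66.2] 85.8
[282 151  40  38 565] [441.14797354 333.59322099] ((440.94293212890625, 334.2108154296875), (39.654197692871094, 10.044323921203613), 38.113800048828125)
[312 187  15  57 766] [454.33454562 295.45989459] ((454.242919921875, 294.9146728515625), (44.4651985168457, 10.616069793701172), 87.25364685058594)
```

View pics/w6.png

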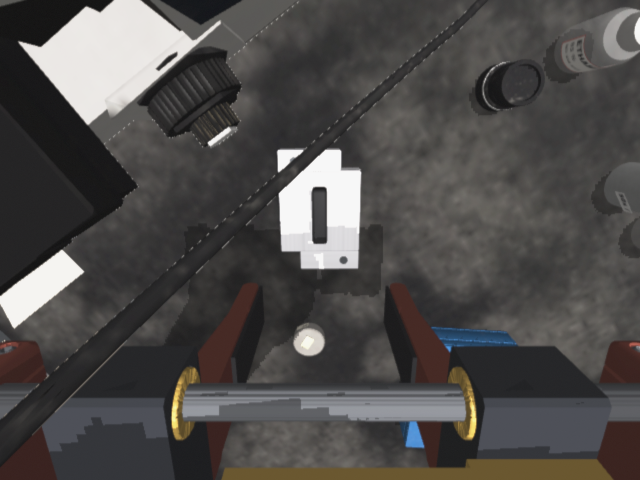

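```bash
python3 - <<'E'
from h import *
T=calibration('top');S=calibration('side');W=calibration('wrist')
print(np.array(W['extrinsics'])[:3,3])
top=np.array([(100,0),(108,60),(113,75),(112,80),(110,95),(105,103),(90,120),(55,145),(25,158),(0,167)],float)/1; top=np.array([(x,y+190) for x,y in top])
side=np.array([(190,478),(240,450),(280,432),(310,415),(335,392),(365,350),(400,305),(430,285),(470,270),(520,261),(580,256),(640,255)],float)
wr=np.array([(485,0),(400,75),(340,130),(270,190),(200,250),(140,310),(100,350),(50,405),(0,455)],float)
def dens(P): 
    t=np.linspace(0,len(P)-1,300); return np.c_[np.interp(t,range(len(P)),P[:,0]),np.interp(t,range(len(P)),P[:,1])]
def match(A,a,B,b,name):
    print(name)
    for p in a:
        o,d=ray(A,p); best=None
        for q in dens(b):
            o2,d2=ray(B,q); s=np.linalg.lstsq(np.c_[d,-d2],o2-o,rcond=None)[0]
            e=np.linalg.norm(o+d*s[0]-o2-d2*s[1])
            if min(s)>0 and (best is None or e<best[0]): best=(e,o+d*s[0])
        if best and best[0]<.015: print(p,best[1].round(3),best[0].round(3))
match(S,side,T,top,'side-top'); match(W,wr,T,top,'wrist-top'); match(W,wr,S,side,'wrist-side')
E
```

```text
[0.46330661 0.36310158 0.31469232]
side-top
[190. 478.] [0.577 0.437 0.032] 0.0
[240. 450.] [0.506 0.389 0.119] 0.0
[280. 432.] [0.457 0.359 0.165] 0.0
[310. 415.] [0.421 0.34  0.227] 0.0
[335. 392.] [0.396 0.325 0.308] 0.0
[365. 350.] [0.376 0.307 0.413] 0.0
[400. 305.] [0.358 0.299 0.513] 0.0
[430. 285.] [0.344 0.302 0.563] 0.007
wrist-top
[485.   0.] [0.57  0.429 0.048] 0.001
[400.  75.] [0.498 0.38  0.139] 0.001
[340. 130.] [0.469 0.36  0.167] 0.0
[270. 190.] [0.445 0.345 0.203] 0.0
[200. 250.] [0.431 0.335 0.229] 0.0
[140. 310.] [0.424 0.33  0.248] 0.0
[100. 350.] [0.421 0.328 0.258] 0.0
[ 50. 405.] [0.418 0.325 0.268] 0.0
[  0. 455.] [0.416 0.323 0.276] 0.0
wrist-side
[485.   0.] [0.582 0.436 0.017] 0.002
[400.  75.] [0.507 0.385 0.094] 0.0
[340. 130.] [0.472 0.359 0.109] 0.001
[270. 190.] [0.437 0.336 0.152] 0.0
[200. 250.] [0.418 0.325 0.196] 0.0
[140. 310.] [0.408 0.317 0.222] 0.0
[100. 350.] [0.403 0.313 0.235] 0.0
[ 50. 405.] [0.399 0.309 0.249] 0.0
[  0. 455.] [0.397 0.307 0.26 ] 0.0
```

```bash
python3 -m jog '[[0,0,0,5,-0.37,0,0.6],[0,0,0,5,-0.37,0,0.6],[0,0,0,5,-0.37,0,0.6],[0,0,0,5,-0.37,0,0.6],[-0.08,0.24,0,0,0,0,0.6],[0,0,0,0,0,0,0.6]]'
python3 w.py w7 shell_upper:20
```

```text
time: 14.35
tool_pos: [0.4541, 0.2857, 0.1534]
tcp_rot: [0.723, 0.669, 0.127, -0.118]
wrist_force: [-0.5, 1.5, 0.7]
finger_gap: 0.035
finger_force: 0.0
t 14.35 tcp [0.4541 0.2857 0.1534] z [ 0.026  0.341 -0.94 ] yaw of tool y -4.4 gap 0.0350 F 0.0 w [-0.5  1.5  0.7] q7 -0.61
shell_upper none
```

View pics/w7.png

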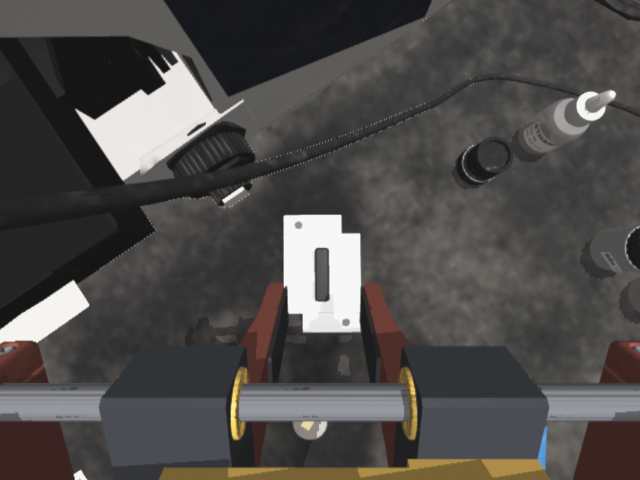

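```bash
python3 -c "
from h import *
c=calibration('wrist'); print(onplane(c,(321.5,274.5),.038),onplane(c,(321.5,249),.038),onplane(c,(321.5,301),.038))"
python3 -m jog '[[0,0,-1,0,0,0,0.6],[0,0,-1,0,0,0,0.6],[0,0,-1,0,0,0,0.6],[0,0,-1,0,0,0,0.6],[0,0,-0.6,0,0,0,0.6],[0,0,-0.3,0,0,0,0.6],[0,0,0,0,0,0,0.6]]'
python3 -c "
from h import *
state()"
```

```text
[0.45325912 0.29545961] [0.45473967 0.31591593] [0.45172891 0.27431714]
time: 15.15
tool_pos: [0.4529, 0.2878, 0.0304]
tcp_rot: [0.721, 0.671, 0.127, -0.119]
wrist_force: [0.3, 0.1, 0.6]
finger_gap: 0.035
finger_force: 0.0
t 15.15 tcp [0.4529 0.2878 0.0304] z [ 0.024  0.342 -0.94 ] yaw of tool y -4.1 gap 0.0350 F 0.0 w [0.3 0.1 0.6] q7 -0.68
```

```bash
python3 -m jog '[[0,0,-0.15,0,0,0,0.6],[0,0,0,0,0,0,1],[0,0,0,0,0,0,1],[0,0,0,0,0,0,1],[0,0,0,0,0,0,1],[0,0,0,0,0,0,1]]' 40
python3 -c "
from h import *
state()"
python3 -m jog '[[0,0,0.5,0,0,0,1],[0,0,1,0,0,0,1],[0,-0.5,1,0,0,0,1],[0.2,-1,1,0,0,0,1],[0.24,-1,1,-5,0.37,0,1],[0.24,-1,1,-5,0.37,0,1],[0.24,-1,0,-5,0.37,0,1],[0.24,-1,0,-5,0.37,0,1]]'
python3 -c "
from h import *
state()"
```

```text
time: 15.75
tool_pos: [0.454, 0.2866, 0.0276]
tcp_rot: [0.722, 0.67, 0.128, -0.118]
wrist_force: [-1.2, -2.1, 6.6]
finger_gap: 0.0119
finger_force: 40.0
t 15.75 tcp [0.454  0.2866 0.0276] z [ 0.026  0.342 -0.939] yaw of tool y -4.2 gap 0.0119 F 40.0 w [-1.2 -2.1  6.6] q7 -0.68
time: 16.55
tool_pos: [0.4837, 0.1479, 0.1669]
tcp_rot: [0.733, 0.68, -0.0, 0.002]
wrist_force: [0.2, -0.3, -1.6]
finger_gap: 0.0118
finger_force: 40.0
t 16.55 tcp [0.4837 0.1479 0.1669] z [ 0.003 -0.004 -1.   ] yaw of tool y -4.3 gap 0.0118 F 40.0 w [ 0.2 -0.3 -1.6] q7 -0.72
```

```bash
python3 -m jog '[[0.22,-0.95,0,5,-0.37,0,1],[0.22,-0.95,0,5,-0.37,0,1],[0.22,-0.95,0,5,-0.37,0,1],[0.22,-0.95,0,5,-0.37,0,1],[0.22,-0.95,0,0,0,0,1],[0.22,-0.95,0,0,0,0,1],[0.22,-0.95,0,0,0,0,1],[0.22,-0.95,0,0,0,0,1]]'
python3 -m jog '[[0.22,-0.95,0,0,0,0,1],[0.22,-0.95,-0.5,0,0,0,1],[0.22,-0.95,-0.5,0,0,0,1],[0.22,-0.95,-0.5,0,0,0,1],[0.22,-0.95,-0.5,0,0,0,1],[0,0,0,0,0,0,1],[0,0,0,0,0,0,1]]'
python3 w.py w8 shell_upper:110 shell_lower:12
```

```text
time: 17.35
tool_pos: [0.5267, -0.0421, 0.1653]
tcp_rot: [0.722, 0.67, 0.128, -0.118]
wrist_force: [0.6, 0.1, -0.9]
finger_gap: 0.0116
finger_force: 40.0
time: 18.05
tool_pos: [0.5541, -0.1598, 0.1146]
tcp_rot: [0.722, 0.67, 0.128, -0.119]
wrist_force: [-0.3, -0.4, -0.4]
finger_gap: 0.0115
finger_force: 40.0
t 18.05 tcp [ 0.5541 -0.1598  0.1146] z [ 0.025  0.343 -0.939] yaw of tool y -4.3 gap 0.0115 F 40.0 w [-0.3 -0.4 -0.4] q7 0.20
shell_upper 0.87 [259.2, 188.5, 132.5, 193.1] cen [ 554.4 -141.7] rect [ 555.2 -151.3] [96.  64.2] 85.7
shell_lower 0.78 [355.2, 203.7, 17.3, 14.6] cen [ 590.2 -105.3] rect [ 590.  -105.3] [12.5 12.4] 85.5
```

View pics/w8.png

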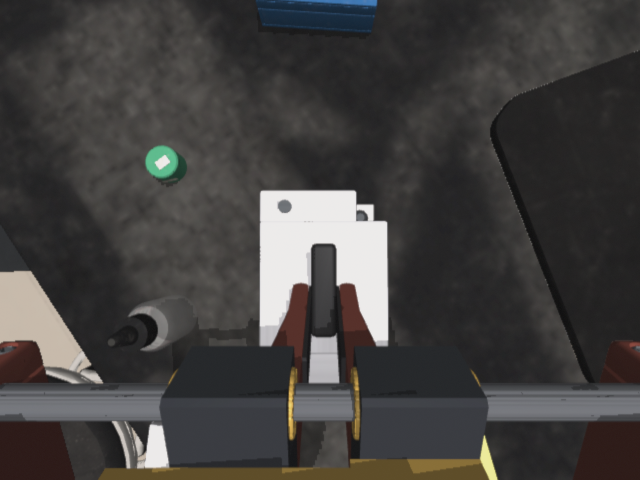

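```bash
python3 -m jog '[[0.03,0,-0.8,0,0,0,1],[0,0,-0.8,0,0,0,1],[0,0,-0.5,0,0,0,1],[0,0,0,0,0,0,1],[0,0,0,0,0,0,1]]'
python3 -m jog '[[0,0,-0.3,0,0,0,1],[0,0,-0.2,0,0,0,1],[0,0,-0.2,0,0,0,1],[0,0,0,0,0,0,1]]'
python3 -c "
from h import *
state()"
```

```text
time: 18.7
tool_pos: [0.5553, -0.1591, 0.0628]
tcp_rot: [0.721, 0.67, 0.128, -0.118]
wrist_force: [-0.7, 0.7, -1.6]
finger_gap: 0.0116
finger_force: 40.0
time: 19.1
tool_pos: [0.5545, -0.1595, 0.0439]
tcp_rot: [0.722, 0.67, 0.127, -0.119]
wrist_force: [-0.5, 0.9, -1.4]
finger_gap: 0.0112
finger_force: 40.0
t 19.10 tcp [ 0.5545 -0.1595  0.0439] z [ 0.024  0.342 -0.939] yaw of tool y -4.2 gap 0.0112 F 40.0 w [-0.5  0.9 -1.4] q7 0.20
```

```bash
python3 -m jog '[[0,0,-0.1,0,0,0,1],[0,0,-0.06,0,0,0,1],[0,0,0,0,0,0,1]]'
python3 -c "
from h import *
state()"
```

```text
time: 19.4
tool_pos: [0.5549, -0.1596, 0.0405]
tcp_rot: [0.722, 0.67, 0.128, -0.119]
wrist_force: [0.4, -0.4, -1.9]
finger_gap: 0.0115
finger_force: 40.0
t 19.40 tcp [ 0.5549 -0.1596  0.0405] z [ 0.025  0.342 -0.939] yaw of tool y -4.2 gap 0.0115 F 40.0 w [ 0.4 -0.4 -1.9] q7 0.20
```

```bash
python3 -m jog '[[0,0,-0.06,0,0,0,1],[0,0,0,0,0,0,1]]'
python3 -m jog '[[0,0,0,0,0,0,0.7],[0,0,0,0,0,0,0.7],[0,0,0,0,0,0,0.7],[0,-0.3,0.9,0,0,0,0.7],[0,-0.3,1,0,0,0,0.7],[0,0,1,-5,0.37,0,0.5],[0,0,1,-5,0.37,0,0.5],[0,0,1,-5,0.37,0,0.5]]'
python3 -m jog '[[0,0.6,0,-5,0.37,0,0.5],[0,0,0,0,0,0,0.5],[0,0,0,0,0,0,0.5]]'
python3 w.py w9 shell_upper:32; python3 -c "
from h import *
a=cv2.imread('pics/w9.png')[120:320,200:460]; s=camera('side')[120:220,260:390,::-1]
cv2.imwrite('pics/seat.png',np.hstack([cv2.resize(a,(520,400)),cv2.resize(s,(280,400))[:,:]]))"
```

```text
time: 19.6
tool_pos: [0.5552, -0.1596, 0.0396]
tcp_rot: [0.722, 0.67, 0.128, -0.118]
wrist_force: [-1.1, -0.2, 3.5]
finger_gap: 0.0115
finger_force: 40.0
time: 20.4
tool_pos: [0.5551, -0.1749, 0.163]
tcp_rot: [0.732, 0.68, 0.031, -0.028]
wrist_force: [0.0, 0.5, -0.7]
finger_gap: 0.0435
finger_force: 0.0
time: 20.7
tool_pos: [0.5551, -0.1581, 0.1619]
tcp_rot: [0.732, 0.682, 0.0, -0.0]
wrist_force: [0.5, -0.0, -0.3]
finger_gap: 0.0439
finger_force: 0.0
t 20.70 tcp [ 0.5551 -0.1581  0.1619] z [ 0.  0. -1.] yaw of tool y -4.0 gap 0.0439 F 0.0 w [ 0.5 -0.  -0.3] q7 -0.11
shell_upper 0.77 [284.7, 159.1, 84.6, 116.6] cen [ 556.3 -148.6] rect [ 556.2 -151. ] [100.4  65.6] 85.9
```

View pics/seat.png

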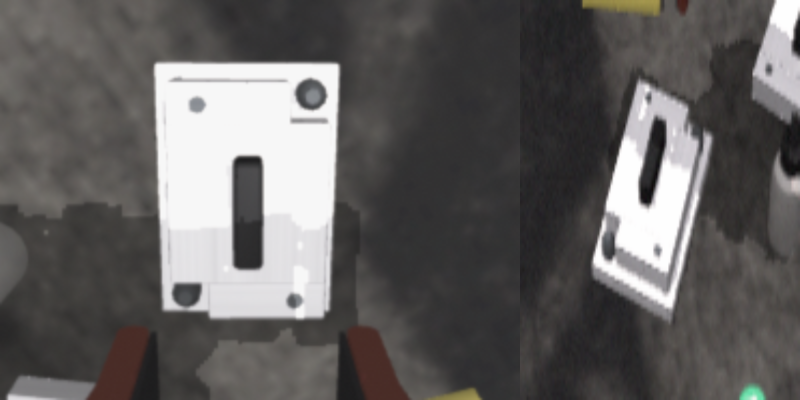

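```bash
python3 -m jog '[[-0.93,0.81,0,0,0,0,0.2],[-0.93,0.81,0,0,0,0,0],[-0.93,0.81,-0.3,0,0,0,0.2],[-0.93,0.81,-0.8,0,0,0,0.2],[-0.93,0.81,-0.8,0,0,0,0.2],[0,0,0,0,0,0,0.2],[0,0,0,0,0,0,0.2]]'
python3 w.py w10 green_sample:10
```

```text
time: 21.55
tool_pos: [0.4386, -0.0592, 0.1139]
tcp_rot: [0.733, 0.68, -0.0, -0.0]
wrist_force: [0.4, -0.4, 0.5]
finger_gap: 0.07
finger_force: 0.0
t 21.55 tcp [ 0.4386 -0.0592  0.1139] z [-0.001  0.    -1.   ] yaw of tool y -4.3 gap 0.0700 F 0.0 w [ 0.4 -0.4  0.5] q7 -0.28
green_sample 0.76 [306.5, 217.3, 35.6, 36.8] cen [438.6 -56.1] rect [438.5 -56.3] [29.2 25.1] 85.7
green_sample 0.52 [314.1, 421.5, 77.7, 49.6] cen [ 453.7 -262. ] rect [ 450.5 -259.7] [55.4 72.9] 85.8
```

```bash
python3 -m jog '[[0,0.12,-1,0,0,0,0.2],[0,0,-1,0,0,0,0.2],[0,0,-1,0,0,0,0.2],[0,0,-0.7,0,0,0,0.2],[0,0,-0.4,0,0,0,0.2],[0,0,-0.15,0,0,0,0.5],[0,0,0,0,0,0,0.5],[0,0,0,0,0,0,1]]' 15
python3 -m jog '[[0,0,0,0,0,0,1],[0,0,0,0,0,0,1],[0,0,0,0,0,0,1],[0,0,0,0,0,0,1],[0,0,0,0,0,0,1]]'
python3 -c "
from h import *
state()"
```

```text
time: 22.45
tool_pos: [0.4395, -0.0555, 0.0086]
tcp_rot: [0.733, 0.68, 0.0, 0.0]
wrist_force: [-0.4, 0.0, 0.6]
finger_gap: 0.0498
finger_force: 0.0
time: 22.95
tool_pos: [0.4389, -0.0555, 0.0082]
tcp_rot: [0.733, 0.68, 0.0, 0.0]
wrist_force: [-1.8, -1.2, 5.5]
finger_gap: 0.0242
finger_force: 15.0
t 22.95 tcp [ 0.4389 -0.0555  0.0082] z [ 0.001 -0.    -1.   ] yaw of tool y -4.2 gap 0.0242 F 15.0 w [-1.8 -1.2  5.5] q7 -0.47
```

```bash
python3 -m jog '[[0,0,1,0,0,0,1],[0.76,0.93,1,0,0,0,1],[0.76,0.93,1,0,0,0,1],[0.76,0.93,1,0,0,0,1],[0.76,0.93,1,0,0,0,1],[0.76,0.93,1,0,0,0,1],[0.76,0.93,0,0,0,0,1],[0.76,0.93,0,0,0,0,1]]'
python3 -m jog '[[0,0,0,0,0,0,1],[0,0,0,0,0,0,1]]'
python3 w.py w11 slide_box:33
```

```text
time: 23.75
tool_pos: [0.5728, 0.1083, 0.1587]
tcp_rot: [0.733, 0.68, 0.001, 0.001]
wrist_force: [-0.5, -0.7, -0.3]
finger_gap: 0.0241
finger_force: 15.0
time: 23.95
tool_pos: [0.5711, 0.1077, 0.1572]
tcp_rot: [0.732, 0.681, -0.001, -0.0]
wrist_force: [-0.4, -0.3, -0.5]
finger_gap: 0.0245
finger_force: 15.0
t 23.95 tcp [0.5711 0.1077 0.1572] z [-0.001 -0.    -1.   ] yaw of tool y -4.2 gap 0.0245 F 15.0 w [-0.4 -0.3 -0.5] q7 -0.61
slide_box 0.98 [270.6, 154.6, 116.8, 137.7] cen [573.1 117.9] rect [572.2 109.5] [117.2  92.7] 81.9
```

View pics/w11.png

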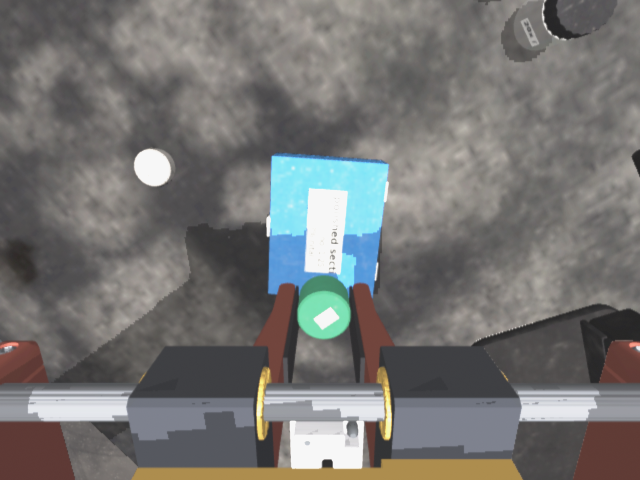

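```bash
python3 - <<'E'
from h import *
c=calibration('wrist')
P=np.array([onplane(c,p,.033) for p in ((273,159),(386,164),(377,293),(268.5,292))])*1000; print(P.round(1),P.mean(0))
print([np.linalg.norm(P[i]-P[(i+1)%4]).round(1) for i in range(4)])
E
```

```text
[[537.2 166.7]
 [623.  156.5]
 [612.9  48.3]
 [520.3  56. ]] [573.3541759  106.86681575]
[np.float64(86.4), np.float64(108.7), np.float64(92.9), np.float64(111.9)]
```

```bash
python3 - <<'E'
from h import *
from scipy.optimize import minimize
def blob(n,box):
    im=cv2.imread(f'pics/{n}0.png'); b,g,r=[im[:,:,i].astype(int) for i in range(3)]
    m=((b>r+35)&(b>60)).astype(np.uint8); x,y,w,h=box; k=np.zeros_like(m); k[y:y+h,x:x+w]=m[y:y+h,x:x+w]
    return cv2.convexHull(cv2.findNonZero(k)).reshape(-1,2).astype(float)
obs={'top':blob('top',(220,175,95,80)),'side':blob('side',(220,230,100,100))}
cal={n:calibration(n) for n in obs}
def hull(n,p):
    x,y,a=p; Rz=R.from_euler('z',a,degrees=True).as_matrix()
    B=np.array([[i*.048,j*.058,k] for i in(-1,1) for j in(-1,1) for k in(0,.033)])@Rz.T+[x,y,0]
    return cv2.convexHull(proj(cal[n],B).astype(np.float32)).reshape(-1,2)
def cost(p,ns):
    e=0
    for n in ns:
        S=8; M=[]
        for h in (obs[n],hull(n,p)):
            k=np.zeros((480,640),np.uint8); cv2.fillConvexPoly(k,np.round(h*16).astype(np.int32),255,cv2.LINE_AA,4); M.append(k.astype(int))
        e+=abs(M[0]-M[1]).sum()/255
    return e
for ns in (['top'],['side'],['top','side']):
    r=minimize(cost,[.573,.107,-8],args=(ns,),method='Nelder-Mead',options=dict(initial_simplex=[[.573,.107,-8],[.578,.107,-8],[.573,.112,-8],[.573,.107,-5]])); print(ns,r.x.round(4),round(r.fun))
E
```

```text
['top'] [ 0.5735  0.107  -8.0885] 251
['side'] [ 0.5732  0.1075 -8.5911] 323
['top', 'side'] [ 0.5733  0.1075 -8.2778] 576
```

```bash
python3 -m jog '[[0.08,0,-1,0,0,0,1],[0,0,-1,0,0,0,1],[0,0,-1,0,0,0,1],[0,0,-0.8,0,0,0,1],[0,0,-0.4,0,0,0,1],[0,0,-0.2,0,0,0,1],[0,0,0,0,0,0,1],[0,0,0,0,0,0,1]]'
python3 -c "
from h import *
state()"
```

```text
time: 24.85
tool_pos: [0.5743, 0.1074, 0.0489]
tcp_rot: [0.733, 0.68, 0.001, 0.0]
wrist_force: [-0.0, 0.4, -0.1]
finger_gap: 0.0242
finger_force: 15.0
t 24.85 tcp [0.5743 0.1074 0.0489] z [ 0.001  0.    -1.   ] yaw of tool y -4.2 gap 0.0242 F 15.0 w [-0.   0.4 -0.1] q7 -0.69
```

```bash
python3 -m jog '[[-0.02,0.02,-0.2,0,0,0,1],[0,0,-0.07,0,0,0,1],[0,0,0,0,0,0,1]]'
python3 -c "
from h import *
state()"
```

```text
time: 25.15
tool_pos: [0.5733, 0.1079, 0.0413]
tcp_rot: [0.733, 0.681, 0.0, 0.0]
wrist_force: [-0.5, 0.4, 0.2]
finger_gap: 0.024
finger_force: 15.0
t 25.15 tcp [0.5733 0.1079 0.0413] z [ 0. -0. -1.] yaw of tool y -4.2 gap 0.0240 F 15.0 w [-0.5  0.4  0.2] q7 -0.70
```

```bash
python3 -m jog '[[0,0,0,0,0,0,0.5],[0,0,0,0,0,0,0.5],[0,0,0,0,0,0,0.5],[0,0,0.6,0,0,0,0.5],[0,0,1,0,0,0,0.5],[0,0,1,0,0,0,0],[0,0,1,0,0,0,0],[0,0,1,0,0,0,0]]'
python3 -m jog '[[0,0,1,0,0,0,0],[0,0,0,0,0,0,0]]'
python3 w.py w12 green_sample:43 slide_box:33
python3 -m jog '[[-0.47,-0.93,0,0,0,0,0],[-0.47,-0.93,0,0,0,0,0],[-0.47,-0.93,0,0,0,0,0],[-0.47,-0.93,0,0,0,0,0],[-0.47,-0.93,0,0,0,0,0],[-0.47,-0.93,0,0,0,0,0],[-0.47,-0.93,0,0,0,0,0],[-0.47,-0.93,0,0,0,0,0]]'
python3 -m jog '[[-0.47,-0.93,0,0,0,0,0],[-0.47,-0.93,0,0,0,0,0],[-0.47,-0.93,0,0,0,0,0],[-0.47,-0.93,0,0,0,0,0],[0,0,0,0,0,0,0],[0,0,0,0,0,0,0]]'
python3 w.py w13 oil_bottle:28; python3 - <<'E'
from h import *
c=calibration('wrist'); p=spotter.pinpoint('oil_bottle','wrist'); print([(d['at'],d['conf'],onplane(c,d['at'],0).round(4)) for d in p])
print(proj(c,[[.433,-.171,0],[.433,-.171,.056],[.433,-.171,.09]]).round())
a=cv2.imread('pics/w12.png'); b=cv2.imread('pics/w13.png'); cv2.imwrite('pics/gb.png',np.hstack([a[120:420,150:550],b[120:420,150:550]]))
E
```

```text
time: 25.95
tool_pos: [0.5732, 0.1081, 0.1584]
tcp_rot: [0.733, 0.681, 0.0, 0.0]
wrist_force: [-0.1, -0.0, 0.4]
finger_gap: 0.0644
finger_force: 0.0
time: 26.15
tool_pos: [0.5751, 0.1088, 0.1859]
tcp_rot: [0.733, 0.681, 0.003, 0.002]
wrist_force: [-0.5, 0.0, -0.6]
finger_gap: 0.0803
finger_force: 0.0
t 26.15 tcp [0.5751 0.1088 0.1859] z [ 0.006  0.001 -1.   ] yaw of tool y -4.2 gap 0.0803 F 0.0 w [-0.5  0.  -0.6] q7 -0.59
green_sample 0.8 [303.6, 214.0, 36.1, 28.5] cen [573.7 107.1] rect [573.3 107. ] [28.6 25.9] 85.7
slide_box 0.64 [265.9, 152.5, 113.0, 133.0] cen [572.7 112.4] rect [572.2 108.7] [118.6  93.2] 81.8
time: 27.1
tool_pos: [0.4779, -0.0789, 0.1802]
tcp_rot: [0.733, 0.681, -0.001, -0.001]
wrist_force: [0.2, 0.3, 0.5]
finger_gap: 0.0879
finger_force: 0.0
time: 27.7
tool_pos: [0.4317, -0.171, 0.1805]
tcp_rot: [0.733, 0.68, -0.0, -0.001]
wrist_force: [0.1, 0.5, -0.6]
finger_gap: 0.088
finger_force: 0.0
t 27.70 tcp [ 0.4317 -0.171   0.1805] z [-0.001  0.001 -1.   ] yaw of tool y -4.3 gap 0.0880 F 0.0 w [ 0.1  0.5 -0.6] q7 0.05
oil_bottle 0.74 [308.7, 204.2, 43.1, 50.1] cen [ 435.3 -175.9] rect [ 435.2 -176.5] [46.2 34.5] 86.8
[([326.3, 219.4], 0.88, array([ 0.4352, -0.1743]))]
[[324. 216.]
 [324. 233.]
 [324. 246.]]
```

View pics/gb.png

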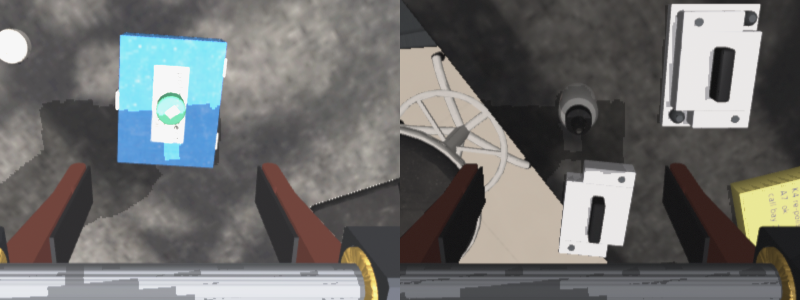

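```bash
python3 -m jog '[[0.14,-0.1,-1,0,0,0,0],[0,0,-1,0,0,0,0],[0,0,-1,0,0,0,0],[0,0,-1,0,0,0,0],[0,0,-1,0,0,0,0],[0,0,-0.8,0,0,0,0],[0,0,-0.35,0,0,0,0.4],[0,0,0,0,0,0,0.4]]'
python3 -m jog '[[0,0,0,0,0,0,1],[0,0,0,0,0,0,1],[0,0,0,0,0,0,1],[0,0,0,0,0,0,1],[0,0,0,0,0,0,1],[0,0,0,0,0,0,1]]' 15
python3 -c "
from h import *
state()"
```

```text
time: 28.65
tool_pos: [0.4354, -0.1725, 0.0265]
tcp_rot: [0.732, 0.681, -0.0, -0.001]
wrist_force: [0.3, -0.1, -0.0]
finger_gap: 0.0754
finger_force: 0.0
time: 29.25
tool_pos: [0.4358, -0.1737, 0.0277]
tcp_rot: [0.733, 0.68, 0.0, 0.0]
wrist_force: [-0.3, 0.3, 4.4]
finger_gap: 0.0332
finger_force: 15.0
t 29.25 tcp [ 0.4358 -0.1737  0.0277] z [ 0. -0. -1.] yaw of tool y -4.2 gap 0.0332 F 15.0 w [-0.3  0.3  4.4] q7 -0.13
```

```bash
python3 -m jog '[[0,0,1,0,0,0,1],[0,0,1,0,0,0,1],[0.73,0.86,1,0,0,0,1],[0.73,0.86,0.2,0,0,0,1],[0.73,0.86,0,0,0,0,1],[0.73,0.86,0,0,0,0,1],[0.73,0.86,0,0,0,0,1],[0.73,0.86,-0.5,0,0,0,1]]'
python3 -m jog '[[0.76,0.9,-0.5,0,0,0,1],[0,0,-1,0,0,0,1],[0,0,0,0,0,0,1],[0,0,0,0,0,0,1]]'
python3 w.py w14 oil_bottle:40 
```

```text
time: 30.05
tool_pos: [0.5468, -0.0438, 0.096]
tcp_rot: [0.733, 0.68, 0.001, 0.001]
wrist_force: [0.4, -0.0, -0.8]
finger_gap: 0.0336
finger_force: 15.0
time: 30.45
tool_pos: [0.5634, -0.0225, 0.0572]
tcp_rot: [0.733, 0.68, -0.001, -0.001]
wrist_force: [-0.1, 0.2, -0.7]
finger_gap: 0.0333
finger_force: 15.0
t 30.45 tcp [ 0.5634 -0.0225  0.0572] z [-0.002 -0.    -1.   ] yaw of tool y -4.2 gap 0.0333 F 15.0 w [-0.1  0.2 -0.7] q7 -0.43
oil_bottle 0.68 [285.7, 257.2, 75.7, 127.0] cen [562.6 -41. ] rect [562.3 -43.3] [78.9 40.5] 87.5
```

View pics/w14.png

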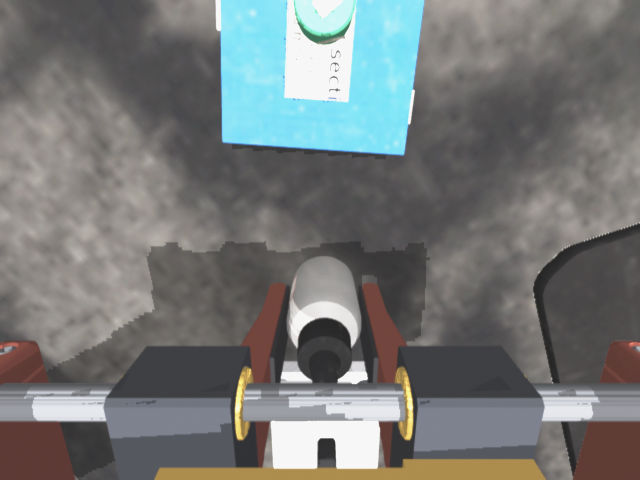

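```bash
python3 -m jog '[[0.04,0.02,-0.6,0,0,0,1],[0,0,-0.4,0,0,0,1],[0,0,-0.1,0,0,0,1],[0,0,0,0,0,0,1],[0,0,0,0,0,0,1]]'
python3 -c "
from h import *
state()"
```

```text
time: 31.05
tool_pos: [0.5653, -0.0215, 0.0299]
tcp_rot: [0.733, 0.681, 0.0, -0.0]
wrist_force: [0.2, -0.2, -0.1]
finger_gap: 0.0334
finger_force: 15.0
t 31.05 tcp [ 0.5653 -0.0215  0.0299] z [-0.  0. -1.] yaw of tool y -4.2 gap 0.0334 F 15.0 w [ 0.2 -0.2 -0.1] q7 -0.46
```

```bash
python3 -m jog '[[-0.03,0,-0.07,0,0,0,1],[0,0,0,0,0,0,1]]'
python3 -m jog '[[0,0,-0.03,0,0,0,1],[0,0,0,0,0,0,1]]'
```

```text
time: 31.25
tool_pos: [0.5645, -0.0216, 0.0282]
tcp_rot: [0.733, 0.681, 0.0, 0.0]
wrist_force: [0.1, -0.2, -1.1]
finger_gap: 0.0332
finger_force: 15.0
time: 31.45
tool_pos: [0.5646, -0.0215, 0.0277]
tcp_rot: [0.733, 0.681, 0.0, 0.0]
wrist_force: [-1.2, 0.5, 1.9]
finger_gap: 0.0332
finger_force: 15.0
```

Touching the bench; release, rise clear and check.

```bash
python3 -m jog '[[0,0,0,0,0,0,0.3],[0,0,0,0,0,0,0.3],[0,0,0,0,0,0,0.3],[0,0,0,0,0,0,0.1],[0,0,0.5,0,0,0,0],[0,0,1,0,0,0,0],[0,0,1,0,0,0,0],[0,0,1,0,0,0,0]]'
python3 -m jog '[[0,0,1,0,0,0,0],[0,0,1,0,0,0,0],[0,0,1,0,0,0,0],[0,0,0,0,0,0,0],[0,0,0,0,0,0,0]]'
python3 - <<'E'
from h import *
state(); cv_=snap('wrist','w15')
c=cv_[0]; p=spotter.pinpoint('oil_bottle','wrist'); print([(d['conf'],onplane(c,d['at'],0).round(4)) for d in p])
c,im=snap('side','fin'); p=spotter.pinpoint('oil_bottle','side'); print([(d['conf'],onplane(c,d['at'],0).round(4)) for d in p])
a=cv2.imread('pics/w15.png'); b=cv2.imread('pics/fin.png'); cv2.imwrite('pics/f2.png',np.hstack([cv2.resize(a,(400,300)),b[90:390,200:600]]))
E
```

```text
time: 32.25
tool_pos: [0.5645, -0.0214, 0.1167]
tcp_rot: [0.733, 0.681, 0.0, 0.0]
wrist_force: [0.6, 1.2, -0.6]
finger_gap: 0.0874
finger_force: 0.0
time: 32.75
tool_pos: [0.5646, -0.0216, 0.1908]
tcp_rot: [0.733, 0.681, 0.0, 0.001]
wrist_force: [-0.5, -0.3, 0.4]
finger_gap: 0.0877
finger_force: 0.0
t 32.75 tcp [ 0.5646 -0.0216  0.1908] z [ 0.002 -0.    -1.   ] yaw of tool y -4.2 gap 0.0877 F 0.0 w [-0.5 -0.3  0.4] q7 -0.33
[(0.94, array([ 0.5648, -0.0251]))]
[(0.86, array([ 0.5588, -0.0243])), (0.51, array([0.5707, 0.1072]))]
```

View pics/f2.png

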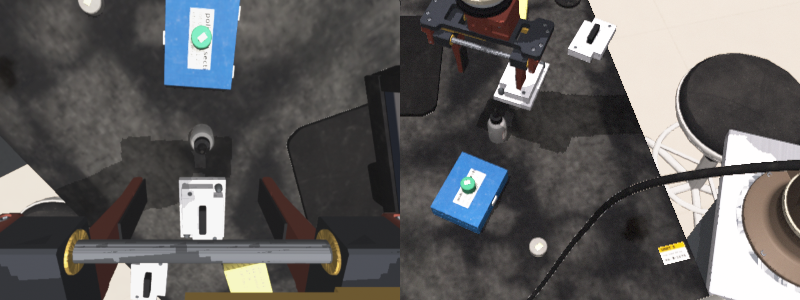

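```bash
python3 -c "
from bench import job
print(job.close_job())"
```

```text
the job is handed in; nothing more can be done
None
```

I handed the job in at about 33 s of the 88 s allowed: the red sample is in the recess under its own seated upper half, the green one is upright on the middle of the lid, and the black-capped bottle stands upright within a few millimetres of the midpoint. I did not move the other upper half or the grey sample.

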